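Hold the sprung cover of a parts chest just below its balance point

TASK

By its handle bar, raise the sprung cover of the parts chest past its balance point until it rests fully up against its open stop, then bring it back and hold it just below the balance point, a few degrees to the closing side, so that it would drop shut if let go. Keep it in hand all the way, so that it neither flies open nor slams shut, and leave the tin, the calculator and the mallet alone. The program finishes while the gripper is still holding the cover there, still.

Things in the scene. Friction and masses are not known exactly. Their poses are not given: they have to be found in the camera images.
- cover_bar (a point): Centre of the cover's handle: a round steel bar, 14 mm thick, 150 mm long, parallel to the hinge and 200 mm from it, in the cover's plane, on two 10 mm rods 70 mm either side of its centre; 38 mm clear between bar and cover edge. Shut: 126 mm above the bench, in front of the chest. Pinched across its thickness, it turns between the pads. Axes turn with the cover: x to the hinge, y along the bar.
- cover_hinge (a point): Midpoint of the hinge axis, 126 mm above the bench, at the chest's far rim. Axes fixed to the chest: x level, from the chest's front to the hinge; y along the hinge; z up.
- cover (a joint): Cover angle, rad: 0 shut (level), 1.5 open stop; bar is 200 mm x cos in front of the hinge, x sin above it. Aluminium plate 155 x 236 x 6 mm, about 0.45 kg, over-centre spring. Balance at 1.06 (+-0.02); below, driven shut (6 N at the bar near shut, 1 N at 0.9); above, driven to the stop (up to 3 N). Let go, it swings fast.
- tin: Bystander: a red tin, 66 mm in diameter and 100 mm high, standing on the bench on the robot's right. Origin at the centre of its underside.
- calculator: Bystander: a flat black desk calculator, 150 x 105 x 23 mm, on the bench on the robot's right. Origin at the centre of its underside.
- mallet: Bystander: a brass-headed hammer 260 mm long, lying on a drawing on the robot's left; x along the handle towards the head.
- chest: Grey open steel box with bushings in it, 170 mm deep (x), 240 mm wide (y), 120 mm high, fixed to the bench; place and yaw (up to 0.4 rad) vary. Origin at the centre of its underside, x towards the hinge side, z up.

How it is judged:
By the outcome, as a careful person would: the job done as asked, in the order asked, and still so for the second after the job is handed in, while the arm keeps its last pose, push and grip.
It also fails if it takes over 48 s, if anything falls off the work surface, if the arm or the gripper's body presses on something with over 40 N, if the wrist force passes 120 N, or if a joint passes its speed limit or range.

ROBOT

A 7-joint arm with a two-finger parallel gripper is mounted at the origin on the work surface. World frame = base frame: x ahead of the robot, y to its left, z up, the work surface at z = 0. Lengths are in mm, angles in rad, forces in N, time in s.
With the tool pointing down it reaches from about 400 to 850 mm from the base axis. Payload 4.5 kg.
Tool frame: the origin (TCP) lies midway between the tips of the shut fingers; the grasp point (between the pads) lies 19 mm behind it; z points along the fingers, y is the line along which they close (so a half turn about z gives the same grasp; the last joint's range is limited). The gripper opens to 85 mm and grips with 20 to 120 N. Pads are 22 mm wide; open, the fingers measure 114 mm over their backs; the gripper's body (76 mm by 85 mm) begins 54 mm behind the grasp point. The pads swing forward as they close: fully open they stand 13 mm farther back than shut.
Start: joints at [1.275, 0.689, -0.195, 1.565, 0.157, 0.902, -0.215], TCP at [202.44, -591.334, 194.117] pointing down, gripper open.
Joint ranges: [-3.01, 3.01], [-0.46, 2.08], [-1.47, 1.51], [0.13, 2.56], [-1, 4.14], [0.04, 2.09], [-2.66, 2.66]. Speed limits (rad/s): [2.57, 2.57, 3.14, 3.14, 3.14, 3.14, 3.14].

INTERFACE

Orientations are given as a unit quaternion [x, y, z, w].
In Python, from rig import r, vision gives the robot as it stands. The module is installed in compiled form; this text tells all that it offers.
- The arm moves only by the tool apply_moves, never from a script. Its argument "series" is a list of rows, each a list of 3 entries, a list of its own where there are three numbers: the opening, from 0 (shut) to 1 (fully open), then the shift along the tool's x, y, z scaled (see below), then the turn about the tool's z scaled (see below). In form: [[hand, [x, y, z], turn], ...]. A call has exactly 8 rows; each row shifts and turns the commanded pose from where the row before left it, along the tool's axes as they then stand; what a row does not reach is not made up. The controller multiplies each number of a shift by 400 mm and each number of a turn by 180 degrees. A row lasts 1/12 s, in which the tool goes at most 41.7 mm and 7.16 degrees, less where a joint would pass 70% of its speed; a pose out of reach is approached as far as the arm can. A call with a number of a shift or a turn outside -1 to 1 is refused whole. A call with a gripper value outside its range is refused whole. The fingers move at their own pace and stop on an object; "force" is the grip in N (left out, the last holds). Time passes only in rows, so rows that do not move let the fingers close, or fill a call up. It gives the time, the measured TCP pose, the force, the opening and the grip force at its end, in the units of the state.
- r.get_state(): the state, without advancing time (a new reading comes with each control period).
- vision.camera(name): name is "scene" or "top" or "wrist"; returns a dict with "img" (480x640x3 uint8, red, green, blue), "depth" (480x640 float32, mm along the optical axis (not along the pixel's ray), 0 where there is no reading), "K" (3x3 intrinsics, pixels), "rvec" (rotation vector, rad) and "tvec" (3), from world to camera coordinates, as OpenCV has them; the wrist camera has in their place "mount" (4x4, takes a point from camera to tool coordinates, whose origin is the TCP and whose axes are the flange's). Camera axes: x right, y down, z forward; pixel columns grow to the right and rows downward; lengths in mm; the calibration is good to about 2 mm. A picture is of the moment at which its call begins: read the wrist's pose just before it.
- r.job_done(): hands the job in; it is judged then, once.
The state is a dict: "clock": time; "joint_positions": joint angles; "joint_velocities": joint speeds; "tau": joint torques, N m; "eef_pos": TCP position; "orientation": TCP orientation; "wrist_force": force on the tool from outside, world axes, zero at the start; "torque": the same for the moment, N m; "finger_gap": finger opening in mm; "gripper_force": force on a finger pad.
Only numpy, scipy, OpenCV 4.12 (cv2) and the standard library are available. Lean on these libraries where they do the work, as an engineer would, in place of code of your own. Each camera call takes 0.05 s, during which the arm holds its last target. There are 200 camera calls.

## Working session

There is one attempt and no reset: what is moved stays moved. The work goes in short steps, Python scripts to look and compute and a tool call to move; the robot and the scene stay as the last step left them, time stands still between calls to the robot, and variables do not carry over. Pictures are saved under pics/ and viewed, at most 10 in all, crops included, and the job is handed in when it is done.

Besides the shell and the picture viewer there is one more tool, called after "Request:" as name([rows], argument=value, ...), one row to a line, values as JSON. apply_moves: Moves the arm, as the interface text tells. Shifts and turns lie within -1 to 1; 1 stands for 400 mm of shift or 180 degrees of turn. Its arguments: {"type":"object","properties":{"series":{"type":"array"},"force":{"type":"number"}},"required":["series"]}

```bash
mkdir -p pics; cat > h.py <<'E'
import numpy as np,cv2
from rig import r,vision
from scipy.spatial.transform import Rotation as R
def cam(n,save=None):
    s=r.get_state();c=vision.camera(n)
    K=np.array(c["K"])
    if n=="wrist":
        M=np.array(c["mount"]);T=np.eye(4);T[:3,:3]=R.from_quat(s["orientation"]).as_matrix();T[:3,3]=s["eef_pos"];W=T@M
    else:
        Rm=cv2.Rodrigues(np.array(c["rvec"],float))[0];W=np.eye(4);W[:3,:3]=Rm.T;W[:3,3]=-Rm.T@np.array(c["tvec"]).ravel()
    d=c["depth"].astype(float);v,u=np.mgrid[:480,:640]
    P=np.stack([(u-K[0,2])/K[0,0]*d,(v-K[1,2])/K[1,1]*d,d],-1)@W[:3,:3].T+W[:3,3]
    P[d==0]=np.nan
    if save: cv2.imwrite("pics/"+save,c["img"][:,:,::-1])
    return c["img"],P,K,W
E
python3 - <<'E'
from h import *
np.set_printoptions(suppress=True,precision=2)
print(r.get_state())
for n in("top","scene"):
    i,P,K,W=cam(n,n+".png"); np.save(n+".npy",P); print(n,K,W)
E
```

```text
{'clock': 0.0, 'joint_positions': array([ 1.27,  0.69, -0.19,  1.57,  0.16,  0.9 , -0.22]), 'joint_velocities': array([-0., -0.,  0.,  0.,  0., -0., -0.]), 'tau': array([ -0.  , -53.96,  -1.27, -15.85,   0.01,   0.01,   0.  ]), 'eef_pos': array([ 202.13, -590.64,  193.26]), 'orientation': array([ 0.99,  0.16, -0.  , -0.  ]), 'wrist_force': array([ 0.9 , -0.66,  0.39]), 'torque': array([-0.01, -0.03, -0.04]), 'gripper_force': 0.0, 'finger_gap': 85.21303304037183}
top [[569.97   0.   319.28]
 [  0.   569.97 242.04]
 [  0.     0.     1.  ]] [[   0.02   -0.98    0.19  272.68]
 [  -1.     -0.02    0.01    0.64]
 [  -0.01   -0.19   -0.98 1470.34]
 [   0.      0.      0.      1.  ]]
scene [[464.37   0.   324.25]
 [  0.   464.37 229.23]
 [  0.     0.     1.  ]] [[  -0.03    0.61   -0.79 1454.16]
 [   1.      0.02   -0.03   35.18]
 [  -0.01   -0.79   -0.61  799.83]
 [   0.      0.      0.      1.  ]]
```

View pics/top.png

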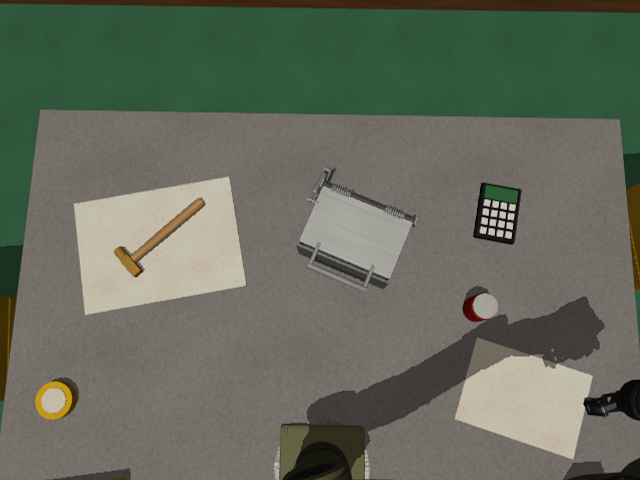

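View pics/scene.png

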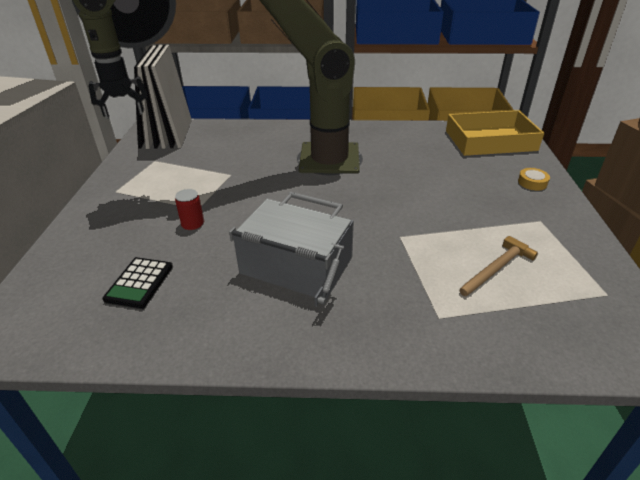

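The top view shows the cover plate with corners at about (322,187), (415,218), (385,281) and (300,246), and the bar from (309,265) to (367,288), facing the base. The tin (480,307) and calculator (497,213) are to the right, and the mallet is to the left.

```bash
python3 - <<'E'
from h import *
np.set_printoptions(suppress=True,precision=1)
P=np.load("top.npy")
img=cv2.imread("pics/top.png")
v,u=np.mgrid[:480,:640]
m=(P[...,2]>118)&(P[...,2]<140)&(u>285)&(u<430)&(v>160)&(v<300)
n,l,st,c=cv2.connectedComponentsWithStats(m.astype(np.uint8))
k=1+st[1:,4].argmax();q=P[l==k]
print(st[1:],np.nanmedian(q[:,2]))
pm=cv2.erode((l==k).astype(np.uint8),np.ones((9,9)));pm=cv2.dilate(pm,np.ones((9,9)))>0
rect=cv2.minAreaRect(P[pm][:,:2].astype(np.float32));print(rect);print(cv2.boxPoints(rect))
# bar by rays at z=126
i,_,K,W=cam("top")
def ray(uv,z):
    d=W[:3,:3]@np.array([(uv[0]-K[0,2])/K[0,0],(uv[1]-K[1,2])/K[1,1],1]);o=W[:3,3];return o+d*(z-o[2])/d[2]
for p in [(309,265),(367,288),(338,277)]: print(p,ray(p,126))
b=m&(l==k)&~pm; print(P[b][:,:].mean(0),b.sum())
cv2.imwrite("pics/c.png",cv2.resize(img[160:310,270:450],None,fx=4,fy=4,interpolation=cv2.INTER_CUBIC))
E
```

```text
[[ 297  179  122  114 7126]
 [ 315  190    1    1    1]
 [ 312  194    2    1    2]
 [ 319  253    5    4    9]
 [ 325  255    3    2    4]
 [ 327  257   29   14   52]
 [ 357  269    9    6   19]
 [ 379  278    1    1    1]] 128.66807054451795
((568.68310546875, -71.92402648925781), (240.2173614501953, 165.06033325195312), 68.12239837646484)
[[ 447.3 -152.6]
 [ 600.5 -214.1]
 [ 690.     8.8]
 [ 536.9   70.3]]
(309, 265) [481.2  40.1 126. ]
(367, 288) [428.8 -98.4 126. ]
(338, 277) [453.7 -29.5 126. ]
[518.2 -57.  129.1] 1142
```

View pics/c.png

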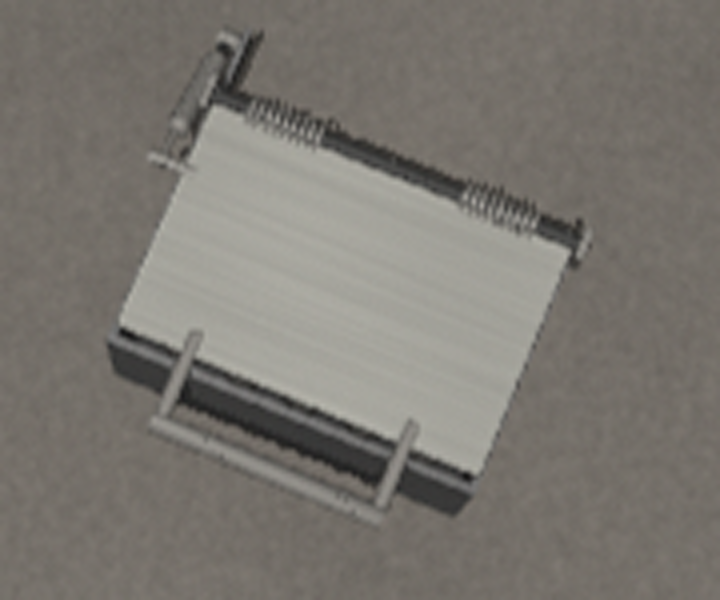

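The crop confirms the bar's ends at about (307.5,265.5) and (365.5,289) in the full image. The bar centre is about (453,-27,126) and the chest yaw about -0.38. The plate measures 240x165 against 236x155 given, so the measurement holds. Next is the approach.

```bash
cat >> h.py <<'E'
def plan(pts,hand,pose=None,out=True):
    """pts: list of (x,y,z,yaw) per row -> rows; returns list"""
    if pose is None:
        s=r.get_state();m=R.from_quat(s["orientation"]).as_matrix();p=np.array(s["eef_pos"],float)
    else: p,m=np.array(pose[0],float),pose[1]
    rows=[]
    for x,y,z,w in pts:
        d=np.round(m.T@(np.array([x,y,z])-p)/400,3)
        psi=np.arctan2(m[1,0],m[0,0]); t=np.round(-np.degrees((w-psi+np.pi)%(2*np.pi)-np.pi)/180,3)
        p=p+m@d*400; m=m@R.from_euler('z',t*np.pi).as_matrix()
        rows.append([hand,[float(a) for a in d],float(t)])
    for i in range(0,len(rows),8): print(str(rows[i:i+8]).replace(' ',''))
    return rows
def line(a,b,n): a,b=np.array(a,float),np.array(b,float); return [a+(b-a)*k/n for k in range(1,n+1)]
E
python3 - <<'E'
from h import *
s=r.get_state();m=R.from_quat(s["orientation"]).as_matrix();psi=np.arctan2(m[1,0],m[0,0]);p=s["eef_pos"]
print(m.round(3),psi)
plan(line([*p,psi],[445,-24,235,1.19],16),1)
E
```

```text
[[ 0.946  0.324 -0.001]
 [ 0.324 -0.946  0.001]
 [-0.    -0.001 -1.   ]] 0.3298556517220963
[[1,[0.065,-0.072,-0.006],-0.017],[1,[0.068,-0.067,-0.007],-0.017],[1,[0.072,-0.065,-0.006],-0.017],[1,[0.075,-0.06,-0.007],-0.017],[1,[0.078,-0.056,-0.006],-0.018],[1,[0.081,-0.052,-0.006],-0.017],[1,[0.084,-0.047,-0.007],-0.017],[1,[0.087,-0.043,-0.006],-0.017]]
[[1,[0.088,-0.038,-0.007],-0.017],[1,[0.091,-0.033,-0.006],-0.017],[1,[0.092,-0.029,-0.006],-0.017],[1,[0.093,-0.023,-0.007],-0.017],[1,[0.095,-0.018,-0.006],-0.017],[1,[0.095,-0.014,-0.007],-0.018],[1,[0.096,-0.008,-0.006],-0.017],[1,[0.097,-0.002,-0.006],-0.017]]
```

Request:
apply_moves([
  [1, [0.065, -0.072, -0.006], -0.017],
  [1, [0.068, -0.067, -0.007], -0.017],
  [1, [0.072, -0.065, -0.006], -0.017],
  [1, [0.075, -0.06, -0.007], -0.017],
  [1, [0.078, -0.056, -0.006], -0.018],
  [1, [0.081, -0.052, -0.006], -0.017],
  [1, [0.084, -0.047, -0.007], -0.017],
  [1, [0.087, -0.043, -0.006], -0.017],
])

```text
clock: 0.82
eef_pos: [324.1, -306.1, 214.7]
orientation: [0.928, 0.372, -0.0, 0.0]
wrist_force: [0.8, -0.1, 0.1]
finger_gap: 85.4
gripper_force: 0.0
```

Request:
apply_moves([
  [1, [0.088, -0.038, -0.007], -0.017],
  [1, [0.091, -0.033, -0.006], -0.017],
  [1, [0.092, -0.029, -0.006], -0.017],
  [1, [0.093, -0.023, -0.007], -0.017],
  [1, [0.095, -0.018, -0.006], -0.017],
  [1, [0.095, -0.014, -0.007], -0.018],
  [1, [0.096, -0.008, -0.006], -0.017],
  [1, [0.097, -0.002, -0.006], -0.017],
])

```text
clock: 1.48
eef_pos: [445.6, -22.7, 235.0]
orientation: [0.827, 0.562, -0.0, 0.0]
wrist_force: [-0.1, -1.4, -0.4]
finger_gap: 85.3
gripper_force: 0.0
```

```bash
python3 - <<'E'
from h import *
np.set_printoptions(suppress=True,precision=2)
s=r.get_state();m=R.from_quat(s["orientation"]).as_matrix();print(s["clock"],s["eef_pos"],np.arctan2(m[1,0],m[0,0]),s["joint_positions"],s["wrist_force"],m)
i,P,K,W=cam("wrist","w1.png");np.save("w1.npy",P);np.save("w1W.npy",W);np.save("wK.npy",K)
E
```

```text
1.4833 [445.61 -22.69 235.04] 1.1931199109227086 [ 0.27  0.42 -0.47  2.02  0.27  0.76 -0.74] [-0.12 -1.42 -0.39] [[ 0.37  0.93 -0.  ]
 [ 0.93 -0.37 -0.  ]
 [-0.    0.   -1.  ]]
```

View pics/w1.png

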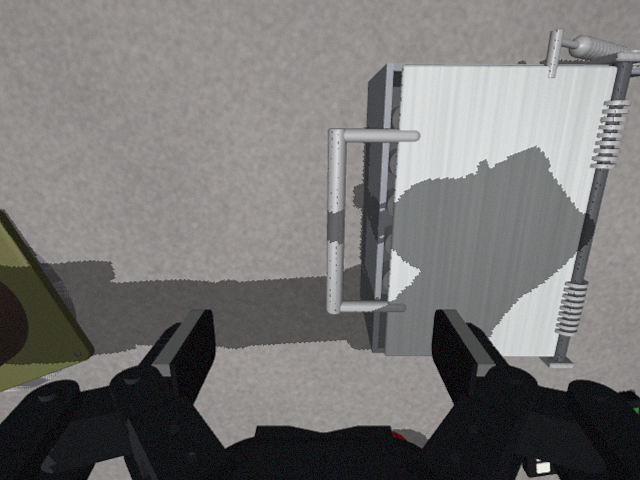

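The wrist view shows the bar upright at column 336, rows 128 to 313, centre (336,220). The hinge axis runs from about (624,65) to (562,360).

```bash
python3 - <<'E'
from h import *
np.set_printoptions(suppress=True,precision=1)
P=np.load("w1.npy");W=np.load("w1W.npy");K=np.load("wK.npy")
img=cv2.imread("pics/w1.png")
def ray(uv,z):
    d=W[:3,:3]@np.array([(uv[0]-K[0,2])/K[0,0],(uv[1]-K[1,2])/K[1,1],1]);o=W[:3,3];return o+d*(z-o[2])/d[2]
v,u=np.mgrid[:480,:640]
m=(u>322)&(u<350)&(v>150)&(v<300)&(P[...,2]>115)&(P[...,2]<145)
print(m.sum(),P[m].mean(0),np.percentile(P[m][:,2],[5,50,95]))
b=np.stack([u[m],v[m]],-1);vx,vy,x0,y0=cv2.fitLine(b.astype(np.float32),cv2.DIST_L2,0,.01,.01).ravel()
e=[ray((x0+vx/vy*(t-y0),t),126) for t in (128,313)];print(e,np.linalg.norm(e[0]-e[1]))
c=(e[0]+e[1])/2;d=e[0]-e[1];d/=np.linalg.norm(d);yaw=np.arctan2(-d[0],d[1]);print("bar",c,"yaw",yaw)
h=[ray(q,126) for q in((624,65),(562,360))];print("hinge pts",h)
ax=np.array([np.cos(yaw),np.sin(yaw),0]);print("dist bar-hinge",[(q-c)@ax for q in h],"hinge",c+200*ax)
E
```

```text
2594 [456.7 -22.8 130. ] [126.2 130.5 132.1]
[array([484.1,  44.5, 126. ]), array([427.3, -95.9, 126. ])] 151.40058184734718
bar [455.7 -25.7 126. ] yaw -0.3839480865807533
hinge pts [array([686.3,   9.8, 126. ]), array([ 599.7, -214.4,  126. ])]
dist bar-hinge [np.float64(200.48391470824572), np.float64(204.1728806193962)] hinge [ 641.1 -100.6  126. ]
```

```bash
python3 - <<'E'
from h import *
s=r.get_state();m=R.from_quat(s["orientation"]).as_matrix();psi=np.arctan2(m[1,0],m[0,0]);p=s["eef_pos"]
a=[455.7,-25.7,170,1.187]
plan(line([*p,psi],a,4)+[a]*4+line(a,[455.7,-25.7,106,1.187],6)+[[455.7,-25.7,106,1.187]]*2,0.33)
P=np.load("w1.npy");print(P[180,355:410:3].round(0).tolist())
E
```

```text
[[0.33,[-0.007,0.006,0.041],0.002],[0.33,[-0.007,0.006,0.042],0.001],[0.33,[-0.006,0.005,0.041],0.002],[0.33,[-0.007,0.006,0.042],0.001],[0.33,[0.0,0.0,-0.0],0.0],[0.33,[0.0,0.0,-0.0],0.0],[0.33,[0.0,0.0,-0.0],0.0],[0.33,[0.0,0.0,-0.0],0.0]]
[[0.33,[-0.0,0.0,0.026],0.0],[0.33,[-0.0,-0.0,0.027],0.0],[0.33,[-0.001,-0.0,0.027],0.0],[0.33,[-0.0,-0.0,0.026],0.0],[0.33,[-0.0,-0.0,0.027],0.0],[0.33,[-0.001,-0.0,0.027],0.0],[0.33,[0.0,-0.0,-0.0],0.0],[0.33,[0.0,-0.0,-0.0],0.0]]
[[487.0, -16.0, -1.0], [490.0, -17.0, -1.0], [493.0, -19.0, -2.0], [496.0, -20.0, -2.0], [497.0, -16.0, 25.0], [499.0, -13.0, 51.0], [500.0, -11.0, 72.0], [501.0, -8.0, 92.0], [502.0, -6.0, 110.0], [503.0, -5.0, 119.0], [505.0, -6.0, 118.0], [520.0, -29.0, 3.0], [523.0, -30.0, 2.0], [526.0, -31.0, 4.0], [513.0, -8.0, 128.0], [515.0, -8.0, 127.0], [517.0, -9.0, 128.0], [519.0, -10.0, 127.0], [521.0, -11.0, 128.0]]
```

Request:
apply_moves([
  [0.33, [-0.007, 0.006, 0.041], 0.002],
  [0.33, [-0.007, 0.006, 0.042], 0.001],
  [0.33, [-0.006, 0.005, 0.041], 0.002],
  [0.33, [-0.007, 0.006, 0.042], 0.001],
  [0.33, [0, 0, 0], 0],
  [0.33, [0, 0, 0], 0],
  [0.33, [0, 0, 0], 0],
  [0.33, [0, 0, 0], 0],
], force=60)

```text
clock: 2.2
eef_pos: [450.6, -37.6, 169.4]
orientation: [0.833, 0.553, 0.001, 0.0]
wrist_force: [-0.9, -0.3, 0.9]
finger_gap: 28.3
gripper_force: 0.0
```

```bash
python3 - <<'E'
from h import *
np.set_printoptions(suppress=True,precision=1)
i,P,K,W=cam("wrist","w2.png")
E
```

```text
(no output)
```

View pics/w2.png

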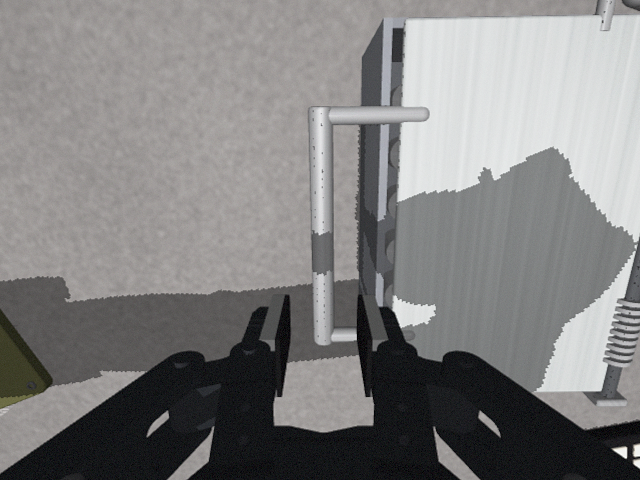

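The second wrist view shows the bar at column 320, rows 108 to 345. The fingers straddle its column (gap 285 to 362) but sit towards its lower end, so I'll re-measure with the arm settled.

```bash
python3 - <<'E'
from h import *
np.set_printoptions(suppress=True,precision=2)
s=r.get_state();m=R.from_quat(s["orientation"]).as_matrix();psi=np.arctan2(m[1,0],m[0,0]);p=s["eef_pos"];print(p,psi,s["joint_velocities"],m)
i,P,K,W=cam("wrist")
def ray(uv,z):
    d=W[:3,:3]@np.array([(uv[0]-K[0,2])/K[0,0],(uv[1]-K[1,2])/K[1,1],1]);o=W[:3,3];return o+d*(z-o[2])/d[2]
e=[ray(q,126) for q in((320,108),(323,345))];d=e[0]-e[1];c=(e[0]+e[1])/2;print(e,np.linalg.norm(d),c,np.arctan2(-d[0],d[1]))
a=[*c[:2],165,1.187]
plan(line([*p,psi],a,4)+line(a,[*c[:2],106,1.187],6)+[[*c[:2],106,1.187]]*6,0.33)
E
```

```text
[450.55 -37.69 169.41] 1.1719240752699647 [ 0.  0.  0.  0.  0. -0. -0.] [[ 0.39  0.92  0.  ]
 [ 0.92 -0.39  0.  ]
 [ 0.    0.   -1.  ]]
[array([483.53,  43.55, 126.  ]), array([426.18, -96.9 , 126.  ])] 151.71114848394203 [454.85 -26.68 126.  ] -0.38769782973819134
[[0.33,[0.007,-0.0,0.003],-0.001],[0.33,[0.008,-0.0,0.002],-0.001],[0.33,[0.007,-0.0,0.003],-0.002],[0.33,[0.008,-0.001,0.003],-0.001],[0.33,[-0.0,0.0,0.024],0.0],[0.33,[-0.0,0.0,0.025],0.0],[0.33,[-0.0,0.0,0.025],0.0],[0.33,[-0.0,0.0,0.024],0.0]]
[[0.33,[-0.0,0.0,0.025],0.0],[0.33,[-0.0,0.0,0.024],0.0],[0.33,[-0.0,0.0,0.0],0.0],[0.33,[-0.0,0.0,0.0],0.0],[0.33,[-0.0,0.0,0.0],0.0],[0.33,[-0.0,0.0,0.0],0.0],[0.33,[-0.0,0.0,0.0],0.0],[0.33,[-0.0,0.0,0.0],0.0]]
```

Request:
apply_moves([
  [0.33, [0.007, 0, 0.003], -0.001],
  [0.33, [0.008, 0, 0.002], -0.001],
  [0.33, [0.007, 0, 0.003], -0.002],
  [0.33, [0.008, -0.001, 0.003], -0.001],
  [0.33, [0, 0, 0.024], 0],
  [0.33, [0, 0, 0.025], 0],
  [0.33, [0, 0, 0.025], 0],
  [0.33, [0, 0, 0.024], 0],
])

```text
clock: 2.97
eef_pos: [454.2, -26.2, 124.4]
orientation: [0.829, 0.56, 0.0, -0.0]
wrist_force: [-0.5, -0.4, 1.1]
finger_gap: 28.3
gripper_force: 0.0
```

Request:
apply_moves([
  [0.33, [0, 0, 0.025], 0],
  [0.33, [0, 0, 0.024], 0],
  [0.33, [0, 0, 0], 0],
  [0.33, [0, 0, 0], 0],
  [0.33, [0, 0, 0], 0],
  [0.33, [0, 0, 0], 0],
  [0.33, [0, 0, 0], 0],
  [0.33, [0, 0, 0], 0],
])

```text
clock: 3.63
eef_pos: [454.4, -26.7, 105.7]
orientation: [0.829, 0.559, 0.0, 0.0]
wrist_force: [-0.6, 0.5, 0.1]
finger_gap: 28.4
gripper_force: 0.0
```

Request:
apply_moves([
  [0, [0, 0, 0], 0],
  [0, [0, 0, 0], 0],
  [0, [0, 0, 0], 0],
  [0, [0, 0, 0], 0],
  [0, [0, 0, 0], 0],
  [0, [0, 0, 0], 0],
  [0, [0, 0, 0], 0],
  [0, [0, 0, 0], 0],
], force=60)

```text
clock: 4.3
eef_pos: [454.1, -26.6, 105.3]
orientation: [0.829, 0.559, -0.0, 0.0]
wrist_force: [-0.3, 0.0, 0.2]
finger_gap: 0.1
gripper_force: 0.0
```

The fingers closed fully (gap 0.1 mm, no grip force), so the bar isn't between the pads. I'll look before moving anything.

```bash
python3 - <<'E'
from h import *
np.set_printoptions(suppress=True,precision=2)
s=r.get_state();print(s["clock"],s["eef_pos"],s["finger_gap"],s["gripper_force"],s["wrist_force"])
a=cam("wrist")[0]; b,P,K,W=cam("scene"); 
c=cv2.resize(b[150:310,200:390],None,fx=3,fy=3)
o=np.zeros((480,1210,3),np.uint8);o[:,:640]=a;o[:,640:]=c
cv2.imwrite("pics/m1.png",cv2.resize(o,(800,317))[:,:,::-1])
np.save("s2.npy",P)
E
```

```text
4.3 [454.11 -26.63 105.27] 0.07892613408009448 0.0 [-0.32  0.02  0.16]
```

View pics/m1.png

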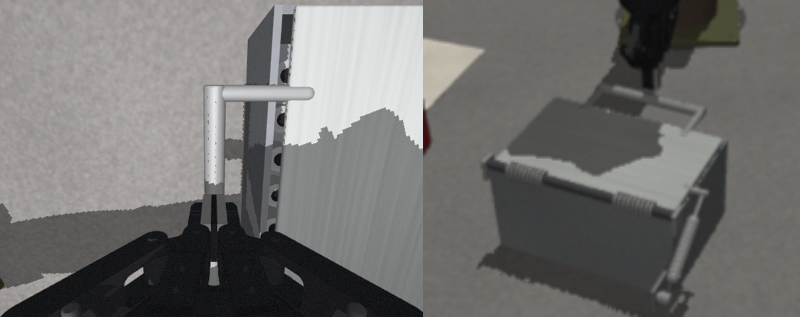

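The left half (wrist) shows the bar running down column 213 and disappearing under the closed fingers at row 190. The right half (scene) shows the cover still shut. The depth data should tell whether the bar is above or below the tips.

```bash
python3 - <<'E'
from h import *
np.set_printoptions(suppress=True,precision=0,linewidth=200)
i,P,K,W=cam("wrist")
cv2.imwrite("pics/crop.png",cv2.resize(i[250:470,230:430],None,fx=2.7,fy=2.7,interpolation=cv2.INTER_CUBIC)[:,:,::-1])
for v in range(240,330,8): print(v,[tuple(np.round(P[v,u],0).astype(int)) if P[v,u,0]==P[v,u,0] else None for u in (300,312,322,332,344)])
p,m=r.get_state()["eef_pos"],R.from_quat(r.get_state()["orientation"]).as_matrix()
Wi=np.linalg.inv(W)
for n,q in(("tcp",[0,0,0]),("grasp",[0,0,-19])):
    c=Wi[:3,:3]@(m@np.array(q)+p)+Wi[:3,3];print(n,(K@(c/c[2]))[:2],c)
E
```

```text
240 [(np.int64(434), np.int64(-28), np.int64(-1)), (np.int64(462), np.int64(3), np.int64(129)), (np.int64(466), np.int64(3), np.int64(133)), (np.int64(470), np.int64(1), np.int64(130)), (np.int64(467), np.int64(-41), np.int64(0))]
248 [(np.int64(432), np.int64(-34), np.int64(-1)), (np.int64(460), np.int64(0), np.int64(129)), (np.int64(465), np.int64(-1), np.int64(130)), (np.int64(469), np.int64(-3), np.int64(131)), (np.int64(464), np.int64(-47), np.int64(-2))]
256 [(np.int64(429), np.int64(-40), np.int64(-1)), (np.int64(459), np.int64(-3), np.int64(129)), (np.int64(463), np.int64(-4), np.int64(131)), (np.int64(467), np.int64(-6), np.int64(130)), (np.int64(462), np.int64(-54), np.int64(-1))]
264 [(np.int64(426), np.int64(-47), np.int64(-1)), (np.int64(457), np.int64(-7), np.int64(129)), (np.int64(462), np.int64(-7), np.int64(132)), (np.int64(466), np.int64(-9), np.int64(131)), (np.int64(459), np.int64(-60), np.int64(-2))]
272 [(np.int64(423), np.int64(-53), np.int64(-2)), (np.int64(456), np.int64(-10), np.int64(129)), (np.int64(460), np.int64(-11), np.int64(131)), (np.int64(465), np.i
[... 1111 characters left out ...]
nt64(161)), (np.int64(459), np.int64(-15), np.int64(161)), (np.int64(462), np.int64(-16), np.int64(160)), (np.int64(466), np.int64(-22), np.int64(153))]
320 [(np.int64(450), np.int64(-16), np.int64(159)), (np.int64(456), np.int64(-14), np.int64(166)), (np.int64(459), np.int64(-15), np.int64(166)), (np.int64(462), np.int64(-16), np.int64(167)), (np.int64(465), np.int64(-21), np.int64(160))]
328 [(np.int64(451), np.int64(-15), np.int64(166)), (np.int64(456), np.int64(-13), np.int64(172)), (np.int64(459), np.int64(-15), np.int64(172)), (np.int64(462), np.int64(-17), np.int64(171)), (np.int64(465), np.int64(-21), np.int64(165))]
tcp [322. 284.] [ -1.  21. 194.]
grasp [322. 300.] [ -1.  27. 175.]
```

View pics/crop.png

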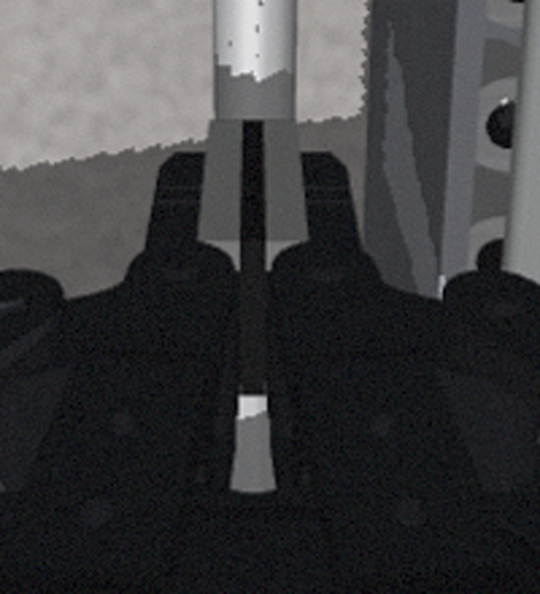

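The crop shows the closed pads ending on top of the bar, with no bar between them. By wrist depth the visible finger ends at z of about 143, above the bar's top at 133, although the reported TCP is z = 105. I'll check where the tips really are with the fixed cameras.

```bash
python3 - <<'E'
from h import *
np.set_printoptions(suppress=True,precision=0,linewidth=160)
def low(P,c,rad,zmin):
    m=(np.hypot(P[...,0]-c[0],P[...,1]-c[1])<rad)&(P[...,2]>zmin)
    q=P[m];o=np.argsort(q[:,2]);print(len(q),"lowest z pts:\n",q[o][:6],np.percentile(q[:,2],[1,5,20]) if len(q) else'')
print("start scene, tcp (202,-591,193)");low(np.load("scene.npy"),(202,-591),60,40)
P=np.load("s2.npy");print("now scene");low(P,(454,-27),25,20)
m=(np.hypot(P[...,0]-454,P[...,1]+27)<30)&(P[...,2]>60)
v,u=np.nonzero(m);print(u.min(),u.max(),v.min(),v.max())
for vv in range(v.min(),v.max()+1,2):
    uu=u[v==vv]
    if len(uu): print(vv,uu.min(),uu.max(),P[vv,uu].mean(0))
s=r.get_state();print(s["clock"],s["joint_positions"].round(3).tolist(),s["tau"])
E
```

```text
start scene, tcp (202,-591,193)
3393 lowest z pts:
 [[ 192. -542.  244.]
 [ 223. -630.  245.]
 [ 199. -545.  247.]
 [ 192. -542.  247.]
 [ 229. -630.  248.]
 [ 193. -544.  248.]] [257. 291. 339.]
now scene
1449 lowest z pts:
 [[460. -23. 122.]
 [456. -31. 122.]
 [461. -20. 122.]
 [448. -50. 122.]
 [457. -34. 122.]
 [454. -44. 123.]] [125. 133. 216.]
295 325 0 205
0 296 318 [445. -33. 599.]
2 296 318 [447. -34. 596.]
4 296 319 [448. -33. 592.]
6 296 319 [449. -33. 589.]
8 296 319 [451. -33. 586.]
10 296 320 [452. -32. 582.]
12 296 321 [454. -31. 579.]
14 296 321 [455. -31. 575.]
16 296 321 [456. -31. 572.]
18 296 322 [457. -30. 569.]
20 296 322 [459. -30. 565.]
22 296 323 [459. -29. 562.]
24 297 323 [461. -28. 558.]
26 297 324 [462. -27. 555.]
28 297 324 [463. -27. 551.]
30 298 325 [465. -25. 548.]
32 301 325 [466. -22. 544.]
34 301 325 [468. -22. 541.]
36 303 325 [469. -20. 537.]
38 304 325 [470. -19. 534.]
40 304 325 [473. -19. 530.]
42 305 324 [474. -19. 527.]
44 307 325 [465. -15. 520.]
46 306 325 [461. -16. 515.]
48 306 325 [468. -17. 513.]
50 307 324 [473. -18. 511.]
52 307 323 
[... 419 characters left out ...]
4 314 323 [468. -15. 241.]
166 314 323 [467. -15. 235.]
168 314 323 [467. -15. 229.]
170 313 323 [467. -16. 224.]
172 310 323 [469. -20. 219.]
174 312 323 [462. -18. 209.]
176 312 322 [463. -19. 205.]
178 313 321 [459. -19. 196.]
180 315 320 [465. -18. 194.]
182 315 319 [468. -19. 190.]
184 308 319 [470. -23. 185.]
186 310 319 [463. -25. 175.]
188 310 319 [464. -26. 170.]
190 310 319 [464. -26. 164.]
192 310 319 [464. -26. 158.]
194 310 319 [463. -26. 151.]
196 304 317 [452. -39. 138.]
198 304 317 [453. -38. 132.]
200 304 325 [459. -27. 130.]
202 312 323 [463. -19. 127.]
204 320 323 [469.  -8. 125.]
4.45 [0.146, 0.645, -0.297, 2.147, 0.459, 0.409, -0.902] [  0. -43.  -2.  -7.   0.   0.  -0.]
```

Two independent cameras agree. At the start pose the open tips were seen at z = 244, where the reported TCP implies about 206. Now the closed tips are at about 143, against a reported 105. The real fingertips therefore sit about 38 mm short of the reported TCP along tool z, while x and y agree. So the pads closed above the bar and nothing was disturbed. I'll reopen, go about 37 mm lower while watching force, and judge the grasp by gap and grip force.

Request:
apply_moves([
  [0.33, [0, 0, 0], 0],
  [0.33, [0, 0, 0], 0],
  [0.33, [0, 0, 0], 0],
  [0.33, [0, 0, 0], 0],
  [0.33, [0, 0, 0.012], 0],
  [0.33, [0, 0, 0.012], 0],
  [0.33, [0, 0, 0.012], 0],
  [0.33, [0, 0, 0.012], 0],
])

```text
clock: 5.12
eef_pos: [453.9, -26.6, 85.4]
orientation: [0.829, 0.56, -0.0, -0.0]
wrist_force: [0.3, -0.9, -0.6]
finger_gap: 28.3
gripper_force: 0.0
```

Request:
apply_moves([
  [0.33, [0, 0, 0.012], 0],
  [0.33, [0, 0, 0.012], 0],
  [0.33, [0, 0, 0.012], 0],
  [0.33, [0, 0, 0.01], 0],
  [0.33, [0, 0, 0], 0],
  [0.33, [0, 0, 0], 0],
  [0.33, [0, 0, 0], 0],
  [0.33, [0, 0, 0], 0],
])

```text
clock: 5.78
eef_pos: [454.3, -26.7, 67.9]
orientation: [0.829, 0.559, 0.0, 0.0]
wrist_force: [0.3, 0.3, -0.4]
finger_gap: 27.8
gripper_force: 0.0
```

Request:
apply_moves([
  [0, [0, 0, 0], 0],
  [0, [0, 0, 0], 0],
  [0, [0, 0, 0], 0],
  [0, [0, 0, 0], 0],
  [0, [0, 0, 0], 0],
  [0, [0, 0, 0], 0],
  [0, [0, 0, 0], 0],
  [0, [0, 0, 0], 0],
], force=60)

```text
clock: 6.45
eef_pos: [454.6, -26.7, 68.0]
orientation: [0.829, 0.559, 0.0, 0.0]
wrist_force: [0.8, -1.0, 4.7]
finger_gap: 12.2
gripper_force: 58.4
```

The gap is 12.2 mm at 58 N, so the bar is in hand. With the tool's y along the chest's x, the arc is simply Δy = 0.5·Δ(1-cos θ) and Δz = -0.5·Δ(sin θ) per row.

```bash
cat >> h.py <<'E'
def arc(ths):
    y=np.round(.5*(1-np.cos(ths)),3);z=np.round(-.5*np.sin(ths),3)
    rows=[[0,[0,float(a),float(b)],0] for a,b in zip(np.diff(y).round(3),np.diff(z).round(3))]
    for i in range(0,len(rows),8): print(ths[min(i+8,len(rows))].round(3),str(rows[i:i+8]).replace(' ',''))
def theta(p0=(454.6,-26.7,68.0),yaw=-.384):
    s=r.get_state();d=np.array(s["eef_pos"])-p0
    b=-200+d[0]*np.cos(yaw)+d[1]*np.sin(yaw);m=R.from_quat(s["orientation"]).as_matrix()
    return s["clock"],np.arctan2(d[2],-b),np.hypot(d[2],b),-d[0]*np.sin(yaw)+d[1]*np.cos(yaw),s["wrist_force"],s["finger_gap"],s["gripper_force"]
E
python3 -c "
from h import *
arc(np.concatenate([np.linspace(0,.2,9),np.linspace(.2,1.16,25)[1:],np.linspace(1.16,1.5,17)[1:]]))"
```

```text
0.2 [[0,[0,0.0,-0.012],0],[0,[0,0.001,-0.013],0],[0,[0,0.0,-0.012],0],[0,[0,0.001,-0.013],0],[0,[0,0.002,-0.012],0],[0,[0,0.002,-0.013],0],[0,[0,0.002,-0.012],0],[0,[0,0.002,-0.012],0]]
0.52 [[0,[0,0.004,-0.02],0],[0,[0,0.005,-0.019],0],[0,[0,0.006,-0.019],0],[0,[0,0.007,-0.019],0],[0,[0,0.007,-0.019],0],[0,[0,0.009,-0.018],0],[0,[0,0.009,-0.018],0],[0,[0,0.009,-0.017],0]]
0.84 [[0,[0,0.01,-0.018],0],[0,[0,0.011,-0.016],0],[0,[0,0.012,-0.017],0],[0,[0,0.012,-0.015],0],[0,[0,0.013,-0.016],0],[0,[0,0.014,-0.014],0],[0,[0,0.014,-0.015],0],[0,[0,0.014,-0.013],0]]
1.16 [[0,[0,0.015,-0.013],0],[0,[0,0.016,-0.013],0],[0,[0,0.016,-0.012],0],[0,[0,0.017,-0.011],0],[0,[0,0.017,-0.01],0],[0,[0,0.017,-0.01],0],[0,[0,0.018,-0.009],0],[0,[0,0.018,-0.008],0]]
1.33 [[0,[0,0.01,-0.005],0],[0,[0,0.01,-0.003],0],[0,[0,0.01,-0.004],0],[0,[0,0.01,-0.004],0],[0,[0,0.01,-0.003],0],[0,[0,0.01,-0.003],0],[0,[0,0.01,-0.003],0],[0,[0,0.011,-0.003],0]]
1.5 [[0,[0,0.01,-0.002],0],[0,[0,0.011,-0.002],0],[0,[0,0.01,-0.002],0],[0,[0,0.01,-0.002],0],[0,[0,0.011,-0.001],0],[0,[0,0.01,-0.002],0],[0,[0,0.011,-0.001],0],[0,[0,0.011,-0.001],0]]
```

Request:
apply_moves([
  [0, [0, 0, -0.012], 0],
  [0, [0, 0.001, -0.013], 0],
  [0, [0, 0, -0.012], 0],
  [0, [0, 0.001, -0.013], 0],
  [0, [0, 0.002, -0.012], 0],
  [0, [0, 0.002, -0.013], 0],
  [0, [0, 0.002, -0.012], 0],
  [0, [0, 0.002, -0.012], 0],
], force=70)

```text
clock: 7.12
eef_pos: [457.9, -28.1, 107.7]
orientation: [0.829, 0.559, 0.0, -0.0]
wrist_force: [2.8, 1.1, -7.2]
finger_gap: 11.6
gripper_force: 68.2
```

```bash
python3 - <<'E'
from h import *
np.set_printoptions(suppress=True,precision=2)
print(theta())
# finger tip / bar check from the wrist camera: cover-plate tilt
i,P,K,W=cam("wrist","w3.png")
v,u=np.mgrid[:480,:640];ax=np.array([np.cos(-.384),np.sin(-.384)])
X=(P[...,:2]-np.array([454.8,-26.7]))@ax;Y=(P[...,:2]-np.array([454.8,-26.7]))@np.array([-ax[1],ax[0]])
m=(X>60)&(X<180)&(abs(Y)<110)&(P[...,2]>124)&(P[...,2]<330)&(i.mean(-1)>60)
print(m.sum(),"tilt",-np.arctan(np.polyfit(X[m],P[...,2][m],1)[0]))
E
```

```text
(7.1167, np.float64(0.19961117803512277), np.float64(200.3438380583286), np.float64(-0.06244566269289664), array([ 2.82,  1.14, -7.19]), 11.635261805329382, 68.21179389953613)
63192 tilt 0.19794740662343818
```

View pics/w3.png

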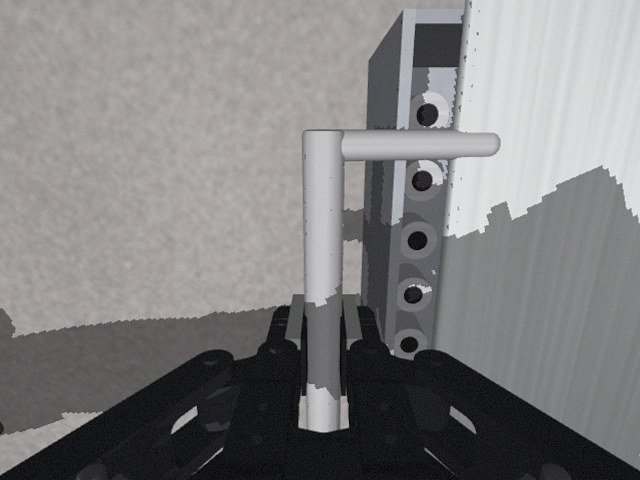

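The picture shows the bar (column 323) properly between the pads at rows 290 to 400, and the cover lifted. The plate's tilt from depth is 0.198 rad against 0.200 from kinematics, so I'll carry on up the arc.

Request:
apply_moves([
  [0, [0, 0.004, -0.02], 0],
  [0, [0, 0.005, -0.019], 0],
  [0, [0, 0.006, -0.019], 0],
  [0, [0, 0.007, -0.019], 0],
  [0, [0, 0.007, -0.019], 0],
  [0, [0, 0.009, -0.018], 0],
  [0, [0, 0.009, -0.018], 0],
  [0, [0, 0.009, -0.017], 0],
])

```text
clock: 7.83
eef_pos: [476.8, -35.8, 166.9]
orientation: [0.829, 0.56, -0.001, -0.001]
wrist_force: [-1.1, 2.1, -5.8]
finger_gap: 11.7
gripper_force: 68.1
```

Request:
apply_moves([
  [0, [0, 0.01, -0.018], 0],
  [0, [0, 0.011, -0.016], 0],
  [0, [0, 0.012, -0.017], 0],
  [0, [0, 0.012, -0.015], 0],
  [0, [0, 0.013, -0.016], 0],
  [0, [0, 0.014, -0.014], 0],
  [0, [0, 0.014, -0.015], 0],
  [0, [0, 0.014, -0.013], 0],
])

```text
clock: 8.5
eef_pos: [510.3, -49.5, 216.7]
orientation: [0.828, 0.56, -0.004, -0.003]
wrist_force: [-10.3, 5.1, 5.1]
finger_gap: 11.5
gripper_force: 68.1
```

```bash
python3 -c "
from h import *
print(theta())
print('from .84 slower:');arc(np.concatenate([np.linspace(.84,1.16,17),np.linspace(1.16,1.5,17)[1:]]))"
```

```text
(8.5, np.float64(0.8162786327531674), np.float64(204.1043387667107), np.float64(-0.23443520027070264), array([-10.31554441,   5.06999593,   5.13243891]), 11.49757285177189, 68.14405918121338)
from .84 slower:
1.0 [[0,[0,0.008,-0.007],0],[0,[0,0.007,-0.006],0],[0,[0,0.008,-0.007],0],[0,[0,0.008,-0.006],0],[0,[0,0.008,-0.006],0],[0,[0,0.008,-0.006],0],[0,[0,0.008,-0.005],0],[0,[0,0.009,-0.006],0]]
1.16 [[0,[0,0.008,-0.005],0],[0,[0,0.009,-0.005],0],[0,[0,0.009,-0.005],0],[0,[0,0.008,-0.005],0],[0,[0,0.009,-0.005],0],[0,[0,0.009,-0.004],0],[0,[0,0.009,-0.004],0],[0,[0,0.009,-0.004],0]]
1.33 [[0,[0,0.01,-0.005],0],[0,[0,0.01,-0.003],0],[0,[0,0.01,-0.004],0],[0,[0,0.01,-0.004],0],[0,[0,0.01,-0.003],0],[0,[0,0.01,-0.003],0],[0,[0,0.01,-0.003],0],[0,[0,0.011,-0.003],0]]
1.5 [[0,[0,0.01,-0.002],0],[0,[0,0.011,-0.002],0],[0,[0,0.01,-0.002],0],[0,[0,0.01,-0.002],0],[0,[0,0.011,-0.001],0],[0,[0,0.01,-0.002],0],[0,[0,0.011,-0.001],0],[0,[0,0.011,-0.001],0]]
```

The radius reads 204 and there's some radial force. I'll let it settle a moment, then check the cover's true tilt by camera.

Request:
apply_moves([
  [0, [0, 0, 0], 0],
  [0, [0, 0, 0], 0],
  [0, [0, 0, 0], 0],
  [0, [0, 0, 0], 0],
  [0, [0, 0, 0], 0],
  [0, [0, 0, 0], 0],
  [0, [0, 0, 0], 0],
  [0, [0, 0, 0], 0],
])

```text
clock: 9.17
eef_pos: [510.3, -49.5, 216.7]
orientation: [0.828, 0.56, -0.004, -0.003]
wrist_force: [-9.4, 5.4, 5.9]
finger_gap: 11.8
gripper_force: 68.4
```

```bash
cat >> h.py <<'E'
def tilt(n):
    i,P,K,W=cam(n);ax=np.array([np.cos(-.384),np.sin(-.384)]);h=np.array([454.8,-26.7])+200*ax
    X=(P[...,:2]-h)@ax;Y=(P[...,:2]-h)@np.array([-ax[1],ax[0]]);Z=P[...,2]-126
    rr=np.hypot(X,Z);a=np.arctan2(Z,-X)
    m=(rr>40)&(rr<145)&(abs(Y)<105)&(a>.1)&(a<1.7)
    if m.sum()<100: return n,m.sum()
    A=np.histogram(a[m],bins=160,range=(.1,1.7));k=A[0].argmax();c=A[1][k]
    m&=abs(a-c)<.12
    q=np.stack([X[m],Z[m]],-1).astype(np.float32);l=cv2.fitLine(q,cv2.DIST_HUBER,0,.01,.01).ravel()
    return n,int(m.sum()),float(np.arctan2(abs(l[1]),-l[0]*np.sign(l[1]))),l[2:],
E
python3 - <<'E'
from h import *
np.set_printoptions(suppress=True,precision=2)
print(theta(),r.get_state()["torque"],r.get_state()["orientation"])
for n in("wrist","top","scene"):print(tilt(n))
E
```

```text
(9.1667, np.float64(0.8162249610543688), np.float64(204.0659398418909), np.float64(-0.23074706689547853), array([-9.44,  5.4 ,  5.95]), 11.816203835649777, 68.36251616477966) [ 1.24  2.35 -0.06] [ 0.83  0.56 -0.   -0.  ]
('wrist', 24647, 0.800875186920166, array([-67.4 ,  72.96], dtype=float32))
('top', 252, 0.8061922788619995, array([-74.23,  78.19], dtype=float32))
('scene', 3823, 0.8025146722793579, array([-62.2 ,  68.17], dtype=float32))
```

Cameras put the cover at 0.80. The bar crept about 5 mm toward the tips while turning between the pads. I'll carry that offset by going 4 mm higher on the next arc piece.

Request:
apply_moves([
  [0, [0, 0.006, -0.011], 0],
  [0, [0, 0.006, -0.01], 0],
  [0, [0, 0.007, -0.008], 0],
  [0, [0, 0.008, -0.007], 0],
  [0, [0, 0.008, -0.006], 0],
  [0, [0, 0.008, -0.006], 0],
  [0, [0, 0.008, -0.005], 0],
  [0, [0, 0.009, -0.006], 0],
])

```text
clock: 9.98
eef_pos: [537.1, -60.2, 240.9]
orientation: [0.829, 0.559, -0.001, -0.001]
wrist_force: [-5.4, 3.1, 2.8]
finger_gap: 11.3
gripper_force: 68.1
```

```bash
python3 - <<'E'
from h import *
np.set_printoptions(suppress=True,precision=2)
print(theta(),r.get_state()["eef_pos"])
for n in("wrist","scene"):print(tilt(n))
E
```

```text
(9.9833, np.float64(0.9999945400934972), np.float64(205.4234387254165), np.float64(-0.17851777623224052), array([-5.36,  3.09,  2.77]), 11.2858961650863, 68.13831210136414) [537.06 -60.21 240.86]
('wrist', 16671, 0.9839581251144409, array([-53.42,  85.08], dtype=float32))
('scene', 3949, 0.9879944920539856, array([-48.76,  78.91], dtype=float32))
```

Request:
apply_moves([
  [0, [0, 0.009, -0.006], 0],
  [0, [0, 0.009, -0.005], 0],
  [0, [0, 0.009, -0.005], 0],
  [0, [0, 0.009, -0.005], 0],
  [0, [0, 0.009, -0.005], 0],
  [0, [0, 0.009, -0.004], 0],
  [0, [0, 0.009, -0.004], 0],
  [0, [0, 0.009, -0.004], 0],
])

```text
clock: 10.75
eef_pos: [564.2, -71.1, 257.9]
orientation: [0.829, 0.559, -0.0, 0.0]
wrist_force: [-8.3, 2.3, 13.7]
finger_gap: 11.5
gripper_force: 68.2
```

Request:
apply_moves([
  [0, [0, 0.01, -0.005], 0],
  [0, [0, 0.01, -0.003], 0],
  [0, [0, 0.01, -0.004], 0],
  [0, [0, 0.01, -0.004], 0],
  [0, [0, 0.01, -0.003], 0],
  [0, [0, 0.01, -0.003], 0],
  [0, [0, 0.01, -0.003], 0],
  [0, [0, 0.011, -0.003], 0],
])

```text
clock: 11.42
eef_pos: [596.8, -84.2, 268.5]
orientation: [0.829, 0.559, 0.002, 0.002]
wrist_force: [-0.6, -0.6, 6.3]
finger_gap: 11.4
gripper_force: 73.4
```

```bash
python3 - <<'E'
from h import *
np.set_printoptions(suppress=True,precision=2)
print(theta(),r.get_state()["eef_pos"])
for n in("wrist","scene"):print(tilt(n))
E
```

```text
(11.4167, np.float64(1.342528980357847), np.float64(205.81155886977115), np.float64(-0.050171290835763216), array([-0.55, -0.59,  6.27]), 11.374278170186571, 73.43771696090698) [596.83 -84.23 268.47]
('wrist', 4607, 1.3348437547683716, array([-19.03,  92.62], dtype=float32))
('scene', 3766, 1.340744137763977, array([-19.07,  91.89], dtype=float32))
```

Request:
apply_moves([
  [0, [0, 0.011, -0.003], 0],
  [0, [0, 0.011, -0.002], 0],
  [0, [0, 0.011, -0.002], 0],
  [0, [0, 0.011, -0.002], 0],
  [0, [0, 0.011, -0.001], 0],
  [0, [0, 0.011, -0.001], 0],
  [0, [0, 0.011, -0.001], 0],
  [0, [0, 0.008, 0], 0],
])

```text
clock: 12.18
eef_pos: [626.8, -96.4, 272.8]
orientation: [0.829, 0.559, 0.0, 0.0]
wrist_force: [-10.6, 3.5, 14.5]
finger_gap: 11.3
gripper_force: 75.9
```

Request:
apply_moves([
  [0, [0, 0.004, 0], 0],
  [0, [0, 0.003, 0], 0],
  [0, [0, 0, 0], 0],
  [0, [0, 0, 0], 0],
  [0, [0, 0, 0], 0],
  [0, [0, 0, 0], 0],
  [0, [0, 0, 0], 0],
  [0, [0, 0, 0], 0],
])

```text
clock: 12.85
eef_pos: [626.5, -96.4, 272.8]
orientation: [0.829, 0.56, -0.002, -0.001]
wrist_force: [-8.3, 2.4, 13.9]
finger_gap: 11.5
gripper_force: 75.6
```

```bash
python3 - <<'E'
from h import *
np.set_printoptions(suppress=True,precision=2)
print(theta(),r.get_state()["eef_pos"])
for n in("wrist","top","scene"):print(tilt(n))
E
```

```text
(12.85, np.float64(1.5001414363109067), np.float64(205.2687417748402), np.float64(-0.1872951072929112), array([-8.34,  2.42, 13.86]), 11.510111784554816, 75.6338095664978) [626.53 -96.37 272.76]
('wrist', 295, 1.4995921850204468, array([-2.64, 85.04], dtype=float32))
('top', 463, 1.5010536909103394, array([-11.6 ,  92.58], dtype=float32))
('scene', 3498, 1.5002413988113403, array([-4.3, 93.7], dtype=float32))
```

The cover is fully on the stop: three cameras and the kinematics all say 1.50, and it stalls there under a light push. Next I'll bring it back toward 0.99 rad, about 4° below balance.

```bash
python3 -c "
from h import *
arc(np.linspace(1.5,.99,25))"
```

```text
1.33 [[0,[0,-0.011,0.001],0],[0,[0,-0.011,0.001],0],[0,[0,-0.01,0.002],0],[0,[0,-0.011,0.001],0],[0,[0,-0.01,0.002],0],[0,[0,-0.01,0.002],0],[0,[0,-0.011,0.002],0],[0,[0,-0.01,0.002],0]]
1.16 [[0,[0,-0.011,0.003],0],[0,[0,-0.01,0.003],0],[0,[0,-0.01,0.003],0],[0,[0,-0.01,0.003],0],[0,[0,-0.01,0.004],0],[0,[0,-0.01,0.004],0],[0,[0,-0.01,0.003],0],[0,[0,-0.01,0.005],0]]
0.99 [[0,[0,-0.009,0.004],0],[0,[0,-0.01,0.004],0],[0,[0,-0.009,0.005],0],[0,[0,-0.01,0.005],0],[0,[0,-0.009,0.005],0],[0,[0,-0.009,0.006],0],[0,[0,-0.009,0.005],0],[0,[0,-0.009,0.006],0]]
```

Request:
apply_moves([
  [0, [0, -0.011, 0.001], 0],
  [0, [0, -0.011, 0.001], 0],
  [0, [0, -0.01, 0.002], 0],
  [0, [0, -0.011, 0.001], 0],
  [0, [0, -0.01, 0.002], 0],
  [0, [0, -0.01, 0.002], 0],
  [0, [0, -0.011, 0.002], 0],
  [0, [0, -0.01, 0.002], 0],
])

```text
clock: 13.67
eef_pos: [601.7, -86.1, 268.8]
orientation: [0.829, 0.559, 0.003, 0.004]
wrist_force: [1.7, -1.0, 8.5]
finger_gap: 11.8
gripper_force: 75.2
```

Request:
apply_moves([
  [0, [0, -0.011, 0.003], 0],
  [0, [0, -0.01, 0.003], 0],
  [0, [0, -0.01, 0.003], 0],
  [0, [0, -0.01, 0.003], 0],
  [0, [0, -0.01, 0.004], 0],
  [0, [0, -0.01, 0.004], 0],
  [0, [0, -0.01, 0.003], 0],
  [0, [0, -0.01, 0.005], 0],
])

```text
clock: 14.33
eef_pos: [571.8, -74.1, 258.1]
orientation: [0.829, 0.559, 0.004, 0.004]
wrist_force: [0.3, -1.2, 1.8]
finger_gap: 11.4
gripper_force: 75.2
```

```bash
python3 - <<'E'
from h import *
np.set_printoptions(suppress=True,precision=2)
print(theta(),r.get_state()["eef_pos"])
for n in("wrist","scene"):print(tilt(n))
E
```

```text
(14.3333, np.float64(1.2016864385355848), np.float64(203.86559346018169), np.float64(0.006187077031988508), array([ 0.31, -1.19,  1.84]), 11.391575472887236, 75.16978740692139) [571.84 -74.07 258.14]
('wrist', 8876, 1.1914904117584229, array([-33.98,  93.18], dtype=float32))
('scene', 3909, 1.1813499927520752, array([-33.11,  87.45], dtype=float32))
```

Request:
apply_moves([
  [0, [0, -0.01, 0.005], 0],
  [0, [0, -0.01, 0.005], 0],
  [0, [0, -0.01, 0.005], 0],
  [0, [0, -0.01, 0.005], 0],
  [0, [0, -0.01, 0.006], 0],
  [0, [0, -0.01, 0.006], 0],
  [0, [0, -0.009, 0.006], 0],
  [0, [0, -0.009, 0.006], 0],
])

```text
clock: 15.1
eef_pos: [539.5, -61.1, 238.9]
orientation: [0.829, 0.559, 0.001, 0.001]
wrist_force: [-5.8, 0.4, 14.1]
finger_gap: 11.7
gripper_force: 80.1
```

Request:
apply_moves([
  [0, [0, -0.004, 0.002], 0],
  [0, [0, -0.004, 0.002], 0],
  [0, [0, 0, 0], 0],
  [0, [0, 0, 0], 0],
  [0, [0, 0, 0], 0],
  [0, [0, 0, 0], 0],
  [0, [0, 0, 0], 0],
  [0, [0, 0, 0], 0],
])

```text
clock: 15.77
eef_pos: [537.3, -60.2, 237.3]
orientation: [0.829, 0.559, 0.001, 0.002]
wrist_force: [-4.7, 1.4, 10.1]
finger_gap: 11.5
gripper_force: 79.7
```

```bash
python3 - <<'E'
from h import *
np.set_printoptions(suppress=True,precision=3)
print(theta(),r.get_state()["joint_velocities"])
for n in("wrist","top","scene"):print(tilt(n))
E
```

```text
(15.7667, np.float64(0.9912957791238154), np.float64(202.30952863038468), np.float64(-0.03512605463550855), array([-4.666,  1.403, 10.062]), 11.47163188907769, 79.71232295036316) [-0.001 -0.    -0.    -0.002 -0.001 -0.001  0.   ]
('wrist', 16688, 0.9818235635757446, array([-53.657,  85.148], dtype=float32))
('top', 280, 0.9814494848251343, array([-54.577,  83.933], dtype=float32))
('scene', 3932, 0.982393741607666, array([-49.127,  78.46 ], dtype=float32))
```

The cover is at 0.98 rad, about 4.4° below balance, and held. I'll confirm it's still, then hand in.

Request:
apply_moves([
  [0, [0, 0, 0], 0],
  [0, [0, 0, 0], 0],
  [0, [0, 0, 0], 0],
  [0, [0, 0, 0], 0],
  [0, [0, 0, 0], 0],
  [0, [0, 0, 0], 0],
  [0, [0, 0, 0], 0],
  [0, [0, 0, 0], 0],
])

```text
clock: 16.58
eef_pos: [537.3, -60.2, 237.3]
orientation: [0.829, 0.559, 0.001, 0.002]
wrist_force: [-3.4, 0.0, 9.7]
finger_gap: 11.1
gripper_force: 79.7
```

```bash
python3 - <<'E'
from h import *
np.set_printoptions(suppress=True,precision=3)
print(theta());t=tilt("wrist");print(t)
if abs(t[2]-.985)<.02: print(r.job_done())
E
```

```text
(16.5833, np.float64(0.9911478702157714), np.float64(202.29552516806152), np.float64(-0.04221882506976726), array([-3.445,  0.029,  9.731]), 11.084230063884478, 79.71160054206848)
('wrist', 16700, 0.9818439483642578, array([-53.703,  85.154], dtype=float32))
the job is handed in; nothing more can be done
None
```

Job handed in: the cover went up to its open stop (1.50 rad), came back, and is held still in the gripper at about 0.98 rad, roughly 4° below balance; the first grasp closed above the bar because the fingertips sit about 38 mm short of the reported TCP, and I corrected for that before lifting.

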